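# Lock the heel press: strap over, cam lever down

### The job

A glued heel sits in the pressing jig, ready to be clamped. Push with the fingertips or the backs of the fingers, without gripping or lifting anything: swing the clamp strap over across the heel until it rests against its stop, and then push the cam lever fully down to lock it. Leave the heel seated in its nest and everything else on the bench where it is.

Things in the scene. Friction and masses are not known exactly. Their poses are not given: they have to be found in the camera images.
- jig: heel pressing jig fixed to the table: grey steel plate 100 x 230 x 12 mm. Origin: centre of the plate's underside, on the table. Its y axis runs along the plate from the keeper and cam lever (-y end) to the strap's pivot post (+y end), z up. The heel sits at (0, 0), its top at z = 42 mm.
- strap_pivot (a point): on the strap's upright pivot axis, at (0, 80, 72) mm in the jig's frame.
- lever_pin (a point): on the cam lever's level pin (along the jig's x), at (0, -82, 85) mm in the jig's frame, above the grey keeper block. The keeper's upright cheek on the -x side (x -24 to -12, y -97 to -67, up to z = 99 mm) carries the pin and is the strap's stop.
- strap (a joint): angle (rad) of the clamp strap about its pivot: 0 = fully over, along the jig's -y across the heel, against its stop; grows as it swings away anticlockwise seen from above, 1.57 = along the jig's +x; starts at 1.05 to 1.65. Friction holds it where left (about 1.2 N to push at its middle). Aluminium bar 18 mm wide, z = 52 to 72 mm, reaching 172 mm from the pivot.
- strap_mid (a point): middle of the strap's top face, 80 mm from the pivot axis, z = 72 mm. A rubber pressure pad 30 mm across and 8 mm deep sits under it, passing 2 mm above the heel.
- strap_end (a point): middle of the top face at the strap's free end, 172 mm from the pivot axis.
- lever (a joint): angle (rad) of the cam lever about its pin: 0 = fully down on its stop, level along the jig's -y, pointing away from the heel; grows as it rises; starts at 0.75 to 1.1. Friction holds it where left (about 3.5 N to push at the paddle). Steel bar 14 mm wide, 8 mm thick, ending in a black paddle 28 mm wide, 10 mm thick, 76 to 116 mm from the pin.
- lever_paddle (a point): centre of the paddle's upper face (on the heel's side while raised), 96 mm from the pin along the lever, 5 mm above the lever's mid-plane. Lever down: z = 90 mm.
- heel: D-shaped shoe heel block, 62 x 60 x 30 mm, dark with a rubber top, loose in the jig's nest (6 mm fences on three sides, open to the jig's +x). Origin: near the centre of its underside, 12 mm above the table.
- spare_heel: spare heel block (rubber-topped D shape, 54 x 52 x 30 mm) lying on the table on the robot's side of the jig; bystander. Origin: centre of its underside.
- polish_tin: flat round polish tin, 72 mm across, 24 mm high, on the table beyond the jig, low enough that the strap passes over it; bystander. Origin: centre of its underside.
- glue_can: upright can, 76 mm across, 110 mm high, left on the table; bystander. Origin: centre of its underside.
- hammer: hammer lying right on the table, roughly 0.25 m long; bystander.
- brush: brush lying at the far edge, handle and bristles; bystander.
- tape_roll: cardboard ring 90 mm across, 25 mm high, lying flat at the far right; bystander. Origin: centre of its underside.
- last: wooden shoe last 0.23 m long, 72 mm high, at the far left; bystander. Origin: under its middle.
Not all that is in view belongs to the job. Leave any blue, green or yellow look-alike of the heel alone.

How it is judged:
By the outcome, as a careful person would: the job done as asked, in the order asked, and still so for the second after the job is handed in, with the robot touching nothing.
It also fails if it takes over 48 s, if anything falls off the work surface, if the arm or the gripper's body presses on something with over 40 N, if the wrist force passes 120 N, or if a joint passes its speed limit or range.

### The arm

A 6-joint arm with a two-finger parallel gripper is mounted at the origin on the work surface. World frame = base frame: x ahead of the robot, y to its left, z up, the work surface at z = 0. Lengths are in m, angles in rad, forces in N, time in s.
With the tool pointing down it reaches from about 0.3 to 0.775 m from the base axis. Payload 14.6 kg.
Tool frame: the origin (TCP) lies between the finger pads; the fingertips stand 19 mm ahead of it and the grasp point (between the pads) is the TCP (r.tcp_to_tips is the distance from the TCP to the fingertips, in m); z points along the fingers, y is the direction in which the jaws open and shut (so a half turn about z gives the same grasp; the last joint's range is limited). The gripper opens to 94 mm and grips with 3 to 60 N. Pads are 16 mm wide; open, the fingers measure 119 mm over their backs; the gripper's body (75 mm by 177 mm) begins 78 mm behind the grasp point.
Start: joints at [1.249, 0.3, 1.521, -0, 1.321, -0.067], TCP at [0.139, 0.532, 0.224] pointing down, gripper open.
Joint ranges: [-3.03, 3.03], [-0.79, 2.21], [0.23, 2.52], [-1.04, 4.18], [0, 3.07], [-2.55, 2.55]. Speed limits (rad/s): [2.22, 2.22, 2.57, 3.14, 3.14, 3.14].

### API

Orientations are given as a rotation vector (axis times angle).
In Python, from plant import r gives the robot as it stands.
- The arm moves only by the shell command python3 -m pendant 'ROWS' [FORCE]. ROWS is JSON, a list of rows, each a list of 7 numbers: the shift along the tool's x, y, z in mm, then the turn, a rotation vector about the tool's x, y, z in rad, then the opening, from 0 (shut) to 1 (fully open). In form: [[dx, dy, dz, wx, wy, wz, jaw], ...]. A call has 1 to 10 rows; each row shifts and turns the commanded pose from where the row before left it, along the tool's axes as they then stand; what a row does not reach is not made up. A row lasts 1/12 s, in which the tool goes at most 41.7 mm and 7.16 degrees, less where a joint would pass 70% of its speed; a pose out of reach is approached as far as the arm can. A call with a gripper value outside its range is refused whole. The fingers move at their own pace and stop on an object; FORCE is the grip in N (left out, the last holds). Time passes only in rows, so rows that do not move let the fingers close. It gives the time, the measured TCP pose, the force and the opening at its end, in the units of the state.
- r.get_state(): the state, without advancing time (a new reading comes with each control period).
- r.capture(name): name is "side" or "top" or "wrist"; returns a dict with "image" (384x512x3 uint8, red, green, blue), "fx", "fy", "cx", "cy" (pixels), "cam_to_world" (4x4, takes a point from camera to world coordinates). Camera axes: x right, y up, looking along -z (the intrinsics and any distortion apply to the point x, -y, -z); pixel columns grow to the right and rows downward; lengths in m; the calibration is good to about 2 mm. A picture is of the moment at which its call begins. There is no depth.
- r.job_done(): hands the job in, once; it reports no verdict.
The state is a dict: "time": time; "q": joint angles; "joint_velocities": joint speeds; "effort": joint torques, N m; "tool_pos": TCP position; "eef_rot": TCP orientation; "force": force on the tool from outside, world axes, zero at the start; "torque": the same for the moment, N m; "gripper_width": opening from 0.0 (shut) to 1.0 (fully open).
Only numpy, scipy, OpenCV 4.12 (cv2) and the standard library are available. Lean on these libraries where they do the work, as an engineer would, in place of code of your own. Each camera call takes 0.05 s, during which the arm holds its last target. There are 200 camera calls.

## Working session

There is one attempt and no reset: what is moved stays moved. The work goes in short steps, Python scripts to look and compute and a shell command to move; the robot and the scene stay as the last step left them, time stands still between calls to the robot, and variables do not carry over. Pictures are saved under pics/ and viewed, about 8 in all and at most 12, crops included, and the job is handed in when it is done.

```bash
mkdir -p pics; ls; cat > h.py <<'E'
import numpy as np, cv2
from plant import r
def snap(n,f):
    c=r.capture(n); cv2.imwrite(f'pics/{f}.png',c['image'][:,:,::-1]); np.savez(f'pics/{f}.npz',**{k:v for k,v in c.items()}); return c
def ray(c,u,v):
    K=np.array([[c['fx'],0,c['cx']],[0,c['fy'],c['cy']],[0,0,1]],float); d=c['dist'] if 'dist' in c else None
    T=np.array(c['cam_to_world']); x,y=(u-c['cx'])/c['fx'],(v-c['cy'])/c['fy']
    return T[:3,3],T[:3,:3]@np.array([x,-y,-1.])
def atz(c,u,v,z):
    o,d=ray(c,u,v); return o+d*(z-o[2])/d[2]
def proj(c,p):
    T=np.array(c['cam_to_world']); q=T[:3,:3].T@(np.array(p)-T[:3,3]); return c['cx']+c['fx']*q[0]/-q[2], c['cy']-c['fy']*q[1]/-q[2]
E
python3 - <<'E'
from h import *
a=snap('top','top0'); b=snap('side','side0'); print([k for k in a]); print({k:a[k] for k in a if k!='image'}); print(np.array(b['cam_to_world'])); print(r.get_state())
cv2.imwrite('pics/a.png',cv2.resize(a['image'][:,:,::-1],(800,600),interpolation=cv2.INTER_CUBIC))
cv2.imwrite('pics/b.png',cv2.resize(b['image'][:,:,::-1],(800,600),interpolation=cv2.INTER_CUBIC))
E
```

```text
pics
['image', 'fx', 'fy', 'cx', 'cy', 'cam_to_world']
{'fx': 358.39532534726646, 'fy': 358.39532534726646, 'cx': 259.838419575323, 'cy': 188.56000458785016, 'cam_to_world': array([[-0.01909908,  0.99705347, -0.07429402,  0.45574067],
       [-0.99962484, -0.01758357,  0.02099976,  0.00453583],
       [ 0.01963153,  0.07466723,  0.99701525,  1.33339189],
       [ 0.        ,  0.        ,  0.        ,  1.        ]])}
[[ 0.94501116  0.19792014 -0.26034885  0.12394939]
 [-0.32699189  0.55845105 -0.76237046 -1.29393031]
 [-0.00549638  0.80558056  0.59246076  1.0571146 ]
 [ 0.          0.          0.          1.        ]]
{'time': 0.1, 'q': array([ 1.24943569e+00,  3.00416171e-01,  1.52150424e+00,  2.13553975e-05,
        1.32071297e+00, -6.65786071e-02]), 'joint_velocities': array([-0.00105214, -0.00108095, -0.00052113,  0.00068596,  0.00088213,
        0.000377  ]), 'effort': array([ 2.75064049e-03, -5.32645833e+01, -3.53280973e+01,  7.09920796e-02,
        2.35831324e-02, -5.65484333e-05]), 'tool_pos': array([0.13853782, 0.53204567, 0.22394896]), 'eef_rot': array([-3.99109227e-01, -3.11591491e+00,  1.59772960e-03]), 'force': array([ 0.14561627, -1.09563345, -0.21457735]), 'torque': array([ 0.02290627, -0.02109899,  0.01103371]), 'gripper_width': 1.0018982866564239}
```

View pics/a.png

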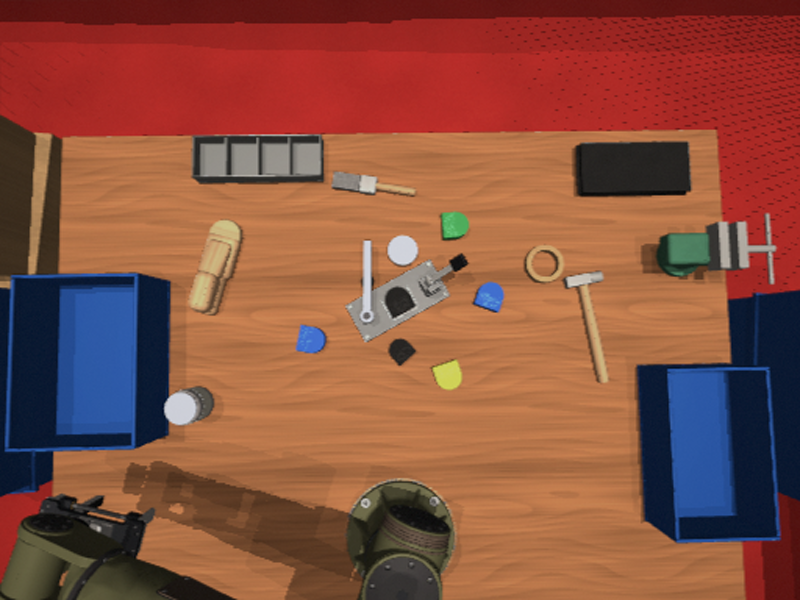

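View pics/b.png

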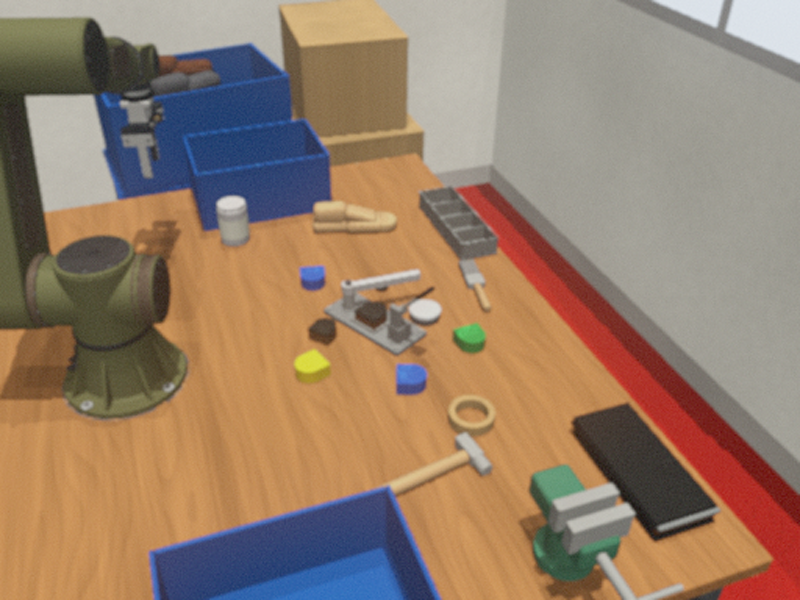

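The top view shows the jig at about (398,301), its strap at (367,280), the pivot at (367,316) and the lever paddle at (459,262). The heel in the nest is at (399,301). Possible confusions are the spare dark heel at (402,351), blue ones at (311,339) and (490,296), yellow at (447,375) and green at (454,225). I'll check the jig in a close crop.

```bash
python3 - <<'E'
import cv2
i=cv2.imread('pics/top0.png')[140:240,205:325]  # u 205.., v 140..
cv2.imwrite('pics/c.png',cv2.resize(i,None,fx=6,fy=6,interpolation=cv2.INTER_CUBIC))
E
```

```text
(no output)
```

View pics/c.png

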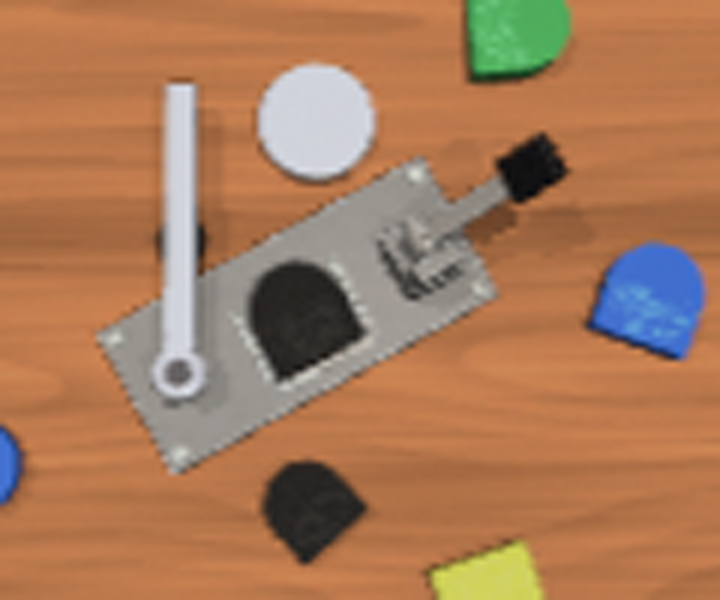

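The crop shows the plate corners at (97,340), (177,475), (497,293) and (422,158). The pivot is at (178,372), the strap end at (180,85) and the paddle at (532,168). The dark heel is in its nest, open towards the far side.

```bash
cat >> h.py <<'E'
def load(f): return dict(np.load(f'pics/{f}.npz'))
E
python3 - <<'E'
from h import *
c=load('top0'); P=lambda u,v,z: atz(c,205+(u-2.5)/6,140+(v-2.5)/6,z)
k=np.array([P(u,v,.012) for u,v in [(97,340),(177,475),(497,293),(422,158)]])
o=k.mean(0); yv=(k[0]+k[1]-k[2]-k[3])/2; print('origin',o[:2],'len',np.linalg.norm(yv),'wid',np.linalg.norm((k[0]+k[3]-k[1]-k[2])/2))
yv/=np.linalg.norm(yv); xv=np.array([yv[1],-yv[0],0]); print('x',xv,'y',yv)
W=lambda x,y,z:np.array([o[0],o[1],0])+xv*x/1e3+yv*y/1e3+np.array([0,0,z/1e3])
J=lambda p:((p-W(0,0,0))@xv*1e3,(p-W(0,0,0))@yv*1e3)
pv=P(178,372,.072);e=P(180,85,.072);print('pivot',J(pv),pv,'end',J(e),e); 
d=np.array(J(e))-J(pv); print('strap',np.arctan2(d[0],-d[1]),np.hypot(*d))
for a in np.arange(.7,1.2,.05):
    s,cc=np.sin(a),np.cos(a); q=W(0,-82-96*cc-5*-s,85+96*s+5*cc); u,v=proj(c,q); print(round(a,2),(u-205)*6+2.5,(v-140)*6+2.5,q)
print('yaw of jig y',np.arctan2(yv[1],yv[0]))
for n in [(80,0),(300,510),(317,122)]: print(J(P(*n,.03)))
R=cv2.Rodrigues(np.array(r.get_state()['eef_rot']))[0];print(R)
E
```

```text
origin [ 0.54092855 -0.00295807] len 0.22809659387718687 wid 0.09597290582006
x [0.87909657 0.47664371 0.        ] y [-4.76643713e-01  8.79096565e-01  4.86733715e-16]
pivot (np.float64(2.988135407659374), np.float64(80.01405314441183)) [0.50541721 0.06880629 0.072     ] end (np.float64(150.60890287602874), np.float64(-4.032472604752194)) [0.67525037 0.06528378 0.072     ]
strap 1.0532254869277977 169.8696838121955
0.7 538.6850759065946 165.17775548949732 [ 0.61347552 -0.13675987  0.15066911]
0.75 534.1383212580415 167.31387953524222 [ 0.61186931 -0.13379747  0.15409577]
0.8 529.2674045730661 169.65194335666808 [ 0.61018348 -0.13068822  0.15734972]
0.85 524.0837997690792 172.18684252364636 [ 0.60842224 -0.12743988  0.16042283]
0.9 518.6002406751197 174.9127138326176 [ 0.60659    -0.12406059  0.16330743]
0.95 512.830698384014 177.82294081537498 [ 0.60469132 -0.12055877  0.1659963 ]
1.0 506.79034963398055 180.91016437962082 [ 0.60273097 -0.1169432   0.16848273]
1.05 500.49553609299426 184.1662987245636 [ 0.60071383 -0.11322289  0.17076048]
1.1 493.9637145308375 187.58255261362962 [ 0.59864495 -0.10940716  0.17282389]
1.15 487.21339798159477 191.14945602056798 [ 0.5965295  -0.10550554  0.17466778]
yaw of jig y 2.0676291879481363
(np.float64(233.91624926297834), np.float64(21.886320867096924))
(np.float64(-103.3860068195702), np.float64(57.82939106956087))
(np.float64(97.02422324767002), np.float64(-67.492215670321))
[[-9.67716903e-01  2.52039429e-01 -3.48352098e-04]
 [ 2.52039654e-01  9.67716410e-01 -9.80908618e-04]
 [ 8.98783937e-05 -1.03704039e-03 -9.99999458e-01]]
```

Scale and lengths agree: the strap is at about 1.05 rad and the lever at about 0.77. I'll use shut fingers with tool x along jig y and tool y along jig x, starting on the outer side of the strap.

```bash
python3 -m pendant '[[-31.5,-15.9,0,0,0,0,0],[-31.5,-15.9,0,0,0,0,0],[-31.5,-15.9,0,0,0,0,0],[-31.5,-15.9,0,0,0,0,0],[-31.5,-15.9,0,0,0,0,0],[-31.5,-15.9,0,0,0,0,0],[-31.5,-15.9,0,0,0,0,0],[-31.5,-15.9,0,0,0,0,0],[-31.5,-15.9,0,0,0,0,0],[-31.5,-15.9,0,0,0,0,0]]' 20
python3 -m pendant '[[-31.5,-15.9,0,0,0,0,0],[-31.5,-15.9,0,0,0,0,0],[-31.5,-15.9,0,0,0,0,0],[-31.5,-15.9,0,0,0,0,0],[-31.5,-15.9,0,0,0,0,0],[-31.5,-15.9,0,0,0,0,0],[-31.5,-15.9,0,0,0,0,0],[-31.5,-15.9,0,0,0,0,0]]'
python3 -m pendant '[[0,0,0,0,0,0.102,0],[0,0,0,0,0,0.102,0],[0,0,0,0,0,0.102,0],[0,0,0,0,0,0.102,0],[0,0,0,0,0,0.102,0],[0,0,0,0,0,0.102,0],[0,0,0,0,0,0.102,0],[0,0,0,0,0,0.102,0],[0,0,0,0,0,0,0]]'
cat >> h.py <<'E'
O=np.array([.54093,-.00296,0]);X=np.array([.8791,.47664,0]);Y=np.array([-.47664,.8791,0])
def W(x,y,z): return O+X*x/1e3+Y*y/1e3+np.array([0,0,z/1e3])
def J(p): d=np.array(p)-O; return (d@X*1e3).round(1),(d@Y*1e3).round(1),round(d[2]*1e3,1)
def st():
    s=r.get_state(); R=cv2.Rodrigues(np.array(s['eef_rot']))[0]
    print('t',round(s['time'],2),'J',J(s['tool_pos']),'F jig',(s['force']@X).round(1),(s['force']@Y).round(1),s['force'][2].round(1),'grip',round(s['gripper_width'],3),'err',np.round([R[:,0]@X,R[:,1]@Y,R[:,2]@X,R[:,2]@Y],3))
E
python3 - <<'E'
from h import *
st(); c=snap('wrist','w1'); cv2.imwrite('pics/w1b.png',cv2.resize(c['image'][:,:,::-1],(768,576)))
E
```

```text
time: 0.93
tool_pos: [0.4044, 0.2975, 0.2243]
eef_rot: [-0.399, -3.116, 0.0]
force: [-0.4, 0.8, -0.4]
gripper_width: 0.328
time: 1.6
tool_pos: [0.6162, 0.1109, 0.2241]
eef_rot: [-0.399, -3.116, 0.0]
force: [1.0, 0.5, 0.6]
gripper_width: 0.003
time: 2.35
tool_pos: [0.6151, 0.1123, 0.224]
eef_rot: [-1.609, -2.698, 0.001]
force: [0.1, -0.5, -0.5]
gripper_width: 0.005
t 2.35 J (np.float64(120.1), np.float64(66.0), np.float64(224.0)) F jig -0.1 -0.5 -0.5 grip 0.005 err [ 0.002 -0.002 -0.001  0.   ]
```

View pics/w1b.png

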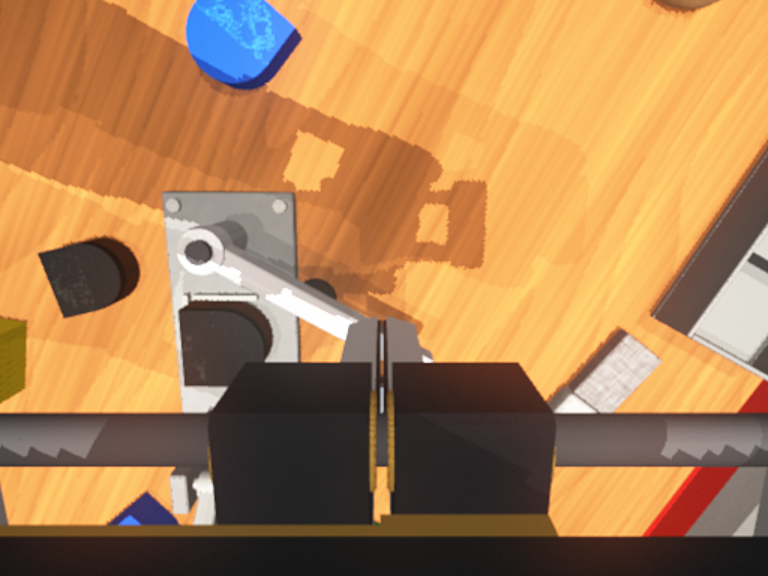

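The wrist view shows the plate's pivot end, with corners at (163,192) and (295,192), the pivot at (200,251), and the strap running down-right behind the fingers. I'll use it to check the jig fit.

```bash
python3 - <<'E'
from h import *
c=load('w1'); 
for n,u,v,z in [('c-+',163,192,.012),('c++',295,192,.012),('pivot',200,251,.075),('strap mid',345,330,.072),('strap a',265,284,.072)]: print(n,J(atz(c,u/1.5,v/1.5,z)))
E
```

```text
c-+ (np.float64(-44.5), np.float64(114.0), np.float64(12.0))
c++ (np.float64(55.1), np.float64(113.8), np.float64(12.0))
pivot (np.float64(3.4), np.float64(79.5), np.float64(75.0))
strap mid (np.float64(95.6), np.float64(24.8), np.float64(72.0))
strap a (np.float64(43.3), np.float64(56.9), np.float64(72.0))
```

The true jig centre is about 4 mm further along +x than my fit, so I'm shifting for that. Now I'll descend and sweep the strap.

```bash
sed -i 's/^O=.*/O=np.array([.54445,-.00105,0]);X=np.array([.8791,.47664,0]);Y=np.array([-.47664,.8791,0])/' h.py
python3 -m pendant '[[0,0,37,0,0,0,0],[0,0,37,0,0,0,0],[0,0,37,0,0,0,0],[0,0,37,0,0,0,0],[0,0,0,0,0,0,0]]'
python3 -m pendant '[[-11,-5,0,0,0,0,0],[-11,-5,0,0,0,0,0],[-8.2,-5.3,0,0,0,0,0],[-8.2,-5.3,0,0,0,0,0],[-8.2,-5.3,0,0,0,0,0],[-8.2,-5.3,0,0,0,0,0],[-8.2,-5.3,0,0,0,0,0],[-8.2,-5.3,0,0,0,0,0],[0,0,0,0,0,0,0]]'
python3 -c "from h import *;st()"
python3 -m pendant '[[-2.5,-4.6,0,0,0,0,0],[-2.5,-4.6,0,0,0,0,0],[-2.5,-4.6,0,0,0,0,0],[-2.5,-4.6,0,0,0,0,0],[-2.5,-4.6,0,0,0,0,0],[-2.5,-4.6,0,0,0,0,0],[-2.5,-4.6,0,0,0,0,0],[-2.5,-4.6,0,0,0,0,0],[-2.5,-4.6,0,0,0,0,0],[0,0,0,0,0,0,0]]'
python3 - <<'E'
from h import *
st(); c=snap('top','t2'); cv2.imwrite('pics/t2b.png',cv2.resize(c['image'][140:240,205:325,::-1],None,fx=6,fy=6,interpolation=cv2.INTER_CUBIC))
E
```

```text
time: 2.82
tool_pos: [0.6117, 0.1119, 0.0691]
eef_rot: [-1.593, -2.697, 0.011]
force: [-0.8, 0.0, -0.4]
gripper_width: 0.002
time: 3.57
tool_pos: [0.6125, 0.0279, 0.0765]
eef_rot: [1.605, 2.701, -0.001]
force: [0.0, 0.1, 0.4]
gripper_width: 0.004
t 3.57 J (np.float64(73.6), np.float64(-7.0), np.float64(76.5)) F jig 0.1 0.1 0.4 grip 0.004 err [-0.002  0.002 -0.    -0.   ]
time: 4.4
tool_pos: [0.5866, -0.0106, 0.0765]
eef_rot: [-1.603, -2.701, 0.0]
force: [-0.8, 0.2, 0.1]
gripper_width: 0.006
t 4.4 J (np.float64(32.5), np.float64(-28.5), np.float64(76.5)) F jig -0.6 0.5 0.1 grip 0.006 err [-0.003  0.003 -0.    -0.   ]
```

View pics/t2b.png

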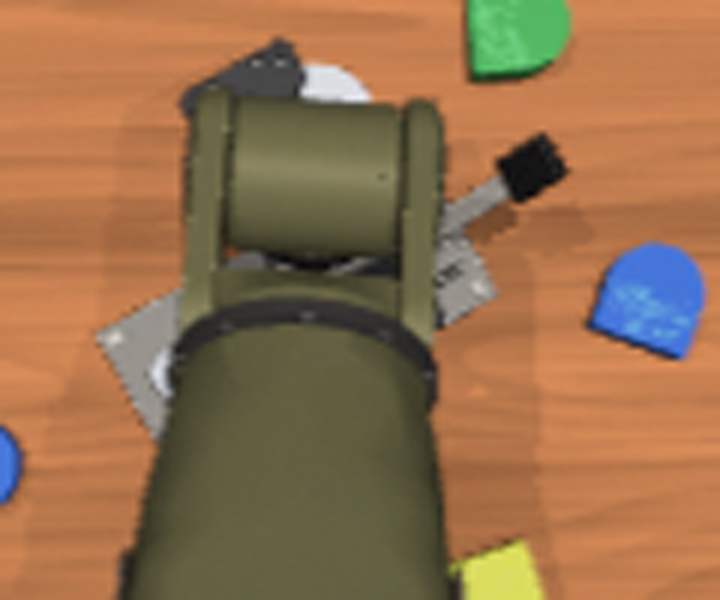

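The arm hides the strap, but it has left its old place, and the jig and lever are unmoved. I'll go on in small steps and watch for the force to rise at the stop.

```bash
python3 -m pendant '[[0,-3,0,0,0,0,0],[0,-3,0,0,0,0,0],[0,-2,0,0,0,0,0],[0,0,0,0,0,0,0]]'; python3 -c "from h import *;st()"
python3 -m pendant '[[0,-1.5,0,0,0,0,0],[0,0,0,0,0,0,0]]'; python3 -c "from h import *;st()"
python3 -m pendant '[[0,-1.5,0,0,0,0,0],[0,0,0,0,0,0,0]]'; python3 -c "from h import *;st()"
```

```text
time: 4.78
tool_pos: [0.5798, -0.0137, 0.0764]
eef_rot: [-1.603, -2.702, 0.0]
force: [0.4, 0.2, 1.1]
gripper_width: 0.005
t 4.78 J (np.float64(25.0), np.float64(-28.0), np.float64(76.4)) F jig 0.4 0.0 1.1 grip 0.005 err [-0.003  0.003 -0.     0.   ]
time: 4.95
tool_pos: [0.5786, -0.0144, 0.0764]
eef_rot: [-1.603, -2.702, 0.0]
force: [0.2, 0.2, -0.1]
gripper_width: 0.003
t 4.95 J (np.float64(23.7), np.float64(-28.0), np.float64(76.4)) F jig 0.3 0.1 -0.1 grip 0.003 err [-0.003  0.003 -0.     0.   ]
time: 5.12
tool_pos: [0.5773, -0.0151, 0.0764]
eef_rot: [1.603, 2.702, -0.0]
force: [-0.3, -0.1, -0.1]
gripper_width: 0.006
t 5.12 J (np.float64(22.2), np.float64(-28.0), np.float64(76.4)) F jig -0.3 0.0 -0.1 grip 0.006 err [-0.003  0.003 -0.    -0.   ]
```

```bash
for i in 1; do python3 -m pendant '[[0,-1.5,0,0,0,0,0],[0,0,0,0,0,0,0]]'; python3 -c "from h import *;st()"
python3 -m pendant '[[0,-1.5,0,0,0,0,0],[0,0,0,0,0,0,0]]';python3 - <<'E'
from h import *
st(); c=snap('wrist','w3'); cv2.imwrite('pics/w3b.png',cv2.resize(c['image'][:,:,::-1],(768,576)))
E
done
```

```text
time: 5.28
tool_pos: [0.576, -0.0158, 0.0765]
eef_rot: [-1.603, -2.702, 0.0]
force: [0.6, 0.3, -0.3]
gripper_width: 0.005
t 5.28 J (np.float64(20.7), np.float64(-28.0), np.float64(76.5)) F jig 0.7 0.0 -0.3 grip 0.005 err [-0.003  0.003 -0.     0.   ]
time: 5.45
tool_pos: [0.5746, -0.0166, 0.0764]
eef_rot: [-1.603, -2.702, 0.0]
force: [-0.5, -0.1, 0.2]
gripper_width: 0.002
t 5.45 J (np.float64(19.1), np.float64(-28.0), np.float64(76.4)) F jig -0.5 0.1 0.2 grip 0.002 err [-0.003  0.003 -0.     0.   ]
```

View pics/w3b.png

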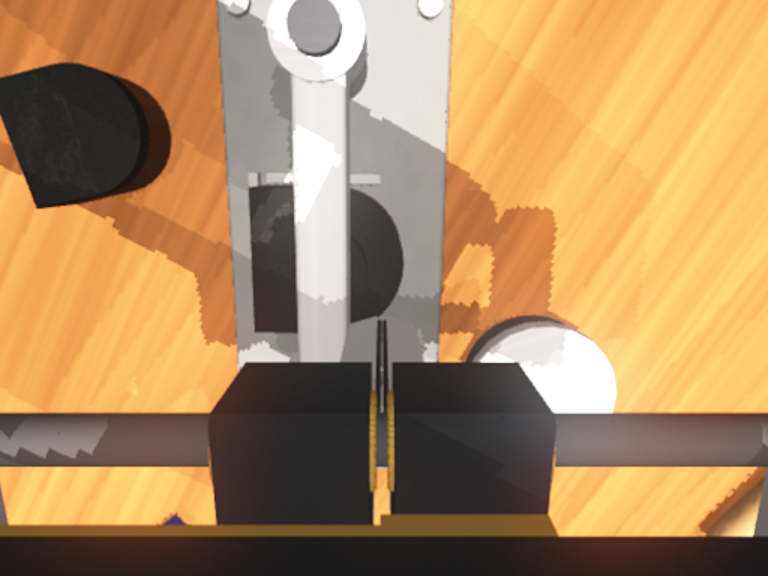

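The strap now lies across the heel, with its edges running from (292,90) to (299,360) and from (350,100) to (347,320). The finger is against its right side.

```bash
python3 - <<'E'
from h import *
c=load('w3'); p=lambda u,v,z:np.array(J(atz(c,u/1.5,v/1.5,z)))
for a,b,z in [((292,90),(299,360),.072),((350,100),(347,320),.072),((219,20),(238,360),.012),((452,0),(440,355),.012)]:
    A,B=p(*a,z),p(*b,z); d=B-A; print(A,B,'angle',np.arctan2(d[0],-d[1]).round(3))
print('pivot',p(316,27,.078))
E
python3 -m pendant '[[0,-1.5,0,0,0,0,0],[0,0,0,0,0,0,0]]'; python3 -c "from h import *;st()"
```

```text
[-9.6 61.7 72. ] [-10.6 -30.3  72. ] angle -0.011
[ 8.9 58.7 72. ] [  7.  -15.1  72. ] angle -0.026
[-49.7  98.1  12. ] [-51.4 -55.1  12. ] angle -0.011
[ 48.4 106.1  12. ] [ 48.2 -52.2  12. ] angle -0.001
pivot [-0.7 78.6 78. ]
time: 5.67
tool_pos: [0.5743, -0.0167, 0.0766]
eef_rot: [1.602, 2.7, 0.004]
force: [8.8, 3.9, -4.7]
gripper_width: 0.006
t 5.67 J (np.float64(18.8), np.float64(-28.0), np.float64(76.6)) F jig 9.6 -0.8 -4.7 grip 0.006 err [-0.003  0.003  0.003 -0.001]
```

The force rises to 9.6 N and the fingers stop, with the strap angle reading about 0, so it is on its stop. I'll back off, lift and go above the lever paddle.

```bash
python3 -m pendant '[[0,8,0,0,0,0,0],[0,15,0,0,0,0,0],[0,0,-33,0,0,0,0],[0,0,-33,0,0,0,0],[0,0,-33,0,0,0,0],[0,0,-33,0,0,0,0],[-30,-10,0,0,0,0,0],[-30,-10,0,0,0,0,0],[-30,-10,0,0,0,0,0],[-30,-10,0,0,0,0,0]]'
python3 -m pendant '[[0,0,0,0,0,0,0],[0,0,0,0,0,0,0]]'
python3 - <<'E'
from h import *
st(); c=snap('wrist','w4'); d=snap('side','s4'); a=cv2.resize(c['image'],(512,384)); b=cv2.resize(d['image'][150:270,180:320],(448,384),interpolation=cv2.INTER_CUBIC)
cv2.imwrite('pics/w4b.png',cv2.resize(np.hstack([a,b])[:,:,::-1],(800,320)))
E
```

```text
time: 6.5
tool_pos: [0.6163, -0.1318, 0.2086]
eef_rot: [-1.602, -2.702, 0.0]
force: [0.8, 0.7, 0.3]
gripper_width: 0.003
time: 6.67
tool_pos: [0.6161, -0.1318, 0.208]
eef_rot: [-1.605, -2.699, 0.001]
force: [-0.9, 1.0, -0.2]
gripper_width: 0.005
t 6.67 J (np.float64(0.7), np.float64(-149.1), np.float64(208.0)) F jig -0.3 1.4 -0.2 grip 0.005 err [-0.001  0.001 -0.001  0.001]
```

View pics/w4b.png

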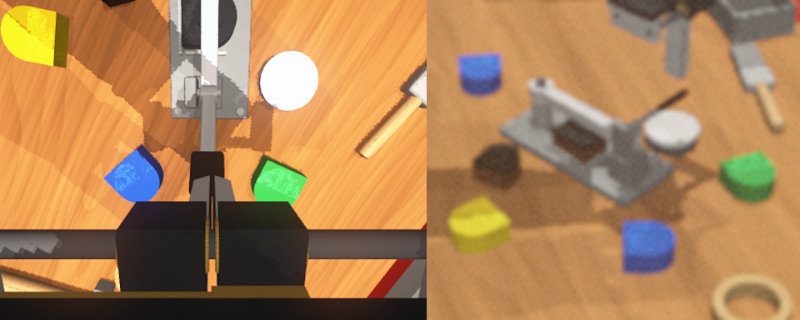

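The strap lies over the heel and up to the keeper, and the fingers stand above the raised paddle at about (208,165). Now I'll press it down along its arc.

```bash
python3 -m pendant '[[0,-2,10,0,0,0,0],[0,0,10,0,0,0,0],[0,0,8,0,0,0,0],[-2,0,5,0,0,0,0],[-3,0,5,0,0,0,0],[-3,0,5,0,0,0,0],[-3,0,5,0,0,0,0],[-3,0,5,0,0,0,0],[-3,0,5,0,0,0,0],[0,0,0,0,0,0,0]]'; python3 -c "from h import *;st()"
python3 -m pendant '[[-2,0,5,0,0,0,0],[-2,0,5,0,0,0,0],[-2,0,5,0,0,0,0],[-2,0,5,0,0,0,0],[-1,0,4,0,0,0,0],[0,0,4,0,0,0,0],[0,0,4,0,0,0,0],[0,0,2,0,0,0,0],[0,0,0,0,0,0,0]]'; python3 -c "from h import *;st()"
```

```text
time: 7.6
tool_pos: [0.6224, -0.147, 0.1491]
eef_rot: [-1.603, -2.7, 0.0]
force: [-0.4, -0.4, -0.0]
gripper_width: 0.005
t 7.6 J (np.float64(-1.1), np.float64(-165.4), np.float64(149.1)) F jig -0.5 -0.1 -0.0 grip 0.005 err [-0.003  0.003 -0.001  0.001]
time: 8.35
tool_pos: [0.6268, -0.1544, 0.116]
eef_rot: [-1.603, -2.702, -0.0]
force: [-0.3, -1.0, 0.5]
gripper_width: 0.005
t 8.35 J (np.float64(-0.7), np.float64(-174.0), np.float64(116.0)) F jig -0.7 -0.8 0.5 grip 0.005 err [-0.003  0.003 -0.     0.   ]
```

```bash
python3 -m pendant '[[0,0,2,0,0,0,0],[0,0,2,0,0,0,0],[0,0,2,0,0,0,0],[0,0,0,0,0,0,0]]'; python3 -c "from h import *;st()"
python3 -m pendant '[[0,0,1.5,0,0,0,0],[0,0,0,0,0,0,0]]'; python3 -c "from h import *;st()"
```

```text
time: 8.68
tool_pos: [0.6268, -0.1544, 0.1102]
eef_rot: [1.603, 2.702, 0.0]
force: [0.7, -1.2, 0.8]
gripper_width: 0.006
t 8.68 J (np.float64(-0.7), np.float64(-174.1), np.float64(110.2)) F jig 0.0 -1.4 0.8 grip 0.006 err [-0.003  0.003  0.     0.   ]
time: 8.85
tool_pos: [0.6268, -0.1544, 0.1092]
eef_rot: [1.603, 2.702, 0.0]
force: [-1.2, -1.8, 3.9]
gripper_width: 0.002
t 8.85 J (np.float64(-0.7), np.float64(-174.1), np.float64(109.2)) F jig -1.9 -1.0 3.9 grip 0.002 err [-0.003  0.003  0.    -0.   ]
```

```bash
python3 -m pendant '[[0,0,1,0,0,0,0],[0,0,0,0,0,0,0]]'; python3 -c "from h import *;st()"
python3 -m pendant '[[0,0,0.7,0,0,0,0],[0,0,0,0,0,0,0],[0,0,0,0,0,0,0]]'; python3 -c "from h import *;st()"
```

```text
time: 9.02
tool_pos: [0.6269, -0.1544, 0.1091]
eef_rot: [1.602, 2.701, 0.0]
force: [-3.7, -0.8, 12.1]
gripper_width: 0.003
t 9.02 J (np.float64(-0.6), np.float64(-174.2), np.float64(109.1)) F jig -3.7 1.0 12.1 grip 0.003 err [-0.003  0.003  0.    -0.001]
time: 9.27
tool_pos: [0.627, -0.1544, 0.1089]
eef_rot: [1.602, 2.701, 0.0]
force: [-6.9, 0.4, 15.7]
gripper_width: 0.003
t 9.27 J (np.float64(-0.6), np.float64(-174.2), np.float64(108.9)) F jig -5.8 3.6 15.7 grip 0.003 err [-0.003  0.003  0.001 -0.001]
```

The force rises to 15.7 N with the tip at z = 90 mm, so the lever is on its stop. I'll retreat and look.

```bash
python3 -m pendant '[[0,0,-10,0,0,0,0],[0,0,-33,0,0,0,0],[0,0,-35,0,0,0,0],[0,0,-35,0,0,0,0]]'; python3 -m pendant '[[38,0,0,0,0,0,0],[38,0,0,0,0,0,0],[38,0,0,0,0,0,0],[38,0,0,0,0,0,0],[38,0,0,0,0,0,0],[38,0,0,0,0,0,0],[38,0,0,0,0,0,0],[38,0,0,0,0,0,0],[38,0,0,0,0,0,0],[38,0,0,0,0,0,0]]'
python3 -m pendant '[[38,0,0,0,0,0,0],[38,0,0,0,0,0,0],[0,0,0,0,0,0,0],[0,0,0,0,0,0,0]]'
python3 - <<'E'
from h import *
st(); c=snap('top','t5'); d=snap('side','s5'); a=cv2.resize(c['image'][130:240,195:325],(780,660),interpolation=cv2.INTER_CUBIC); b=cv2.resize(d['image'][150:270,180:320],(780,660),interpolation=cv2.INTER_CUBIC)
cv2.imwrite('pics/t5b.png',cv2.resize(a[:,:,::-1],(709,600)));cv2.imwrite('pics/s5b.png',cv2.resize(b[:,:,::-1],(700,600)))
E
```

```text
time: 9.6
tool_pos: [0.6264, -0.154, 0.2213]
eef_rot: [-1.602, -2.701, 0.0]
force: [0.8, -0.0, -0.0]
gripper_width: 0.001
time: 10.43
tool_pos: [0.4432, 0.1805, 0.2204]
eef_rot: [-1.603, -2.702, -0.0]
force: [1.1, 0.5, -0.2]
gripper_width: 0.004
time: 10.77
tool_pos: [0.4072, 0.2471, 0.2203]
eef_rot: [-1.598, -2.704, 0.0]
force: [0.8, 0.3, -0.5]
gripper_width: 0.006
t 10.77 J (np.float64(-2.4), np.float64(283.6), np.float64(220.3)) F jig 0.9 -0.1 -0.5 grip 0.006 err [-0.007  0.007 -0.     0.   ]
```

View pics/t5b.png

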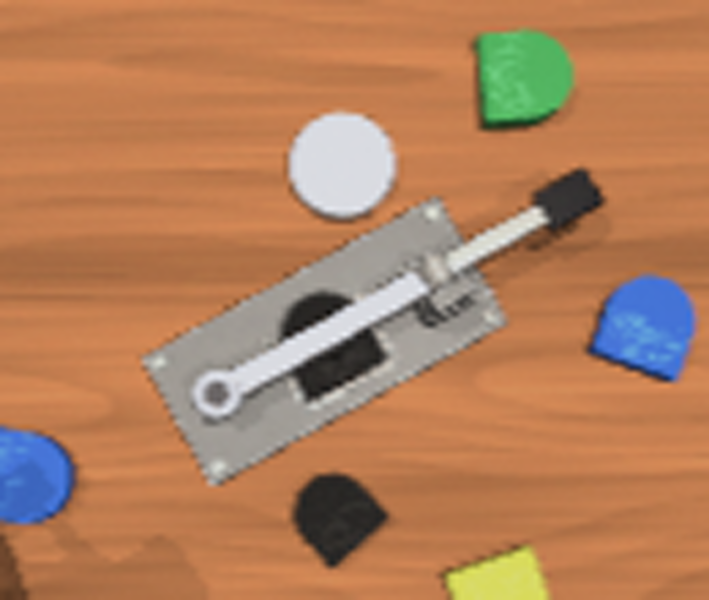

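View pics/s5b.png

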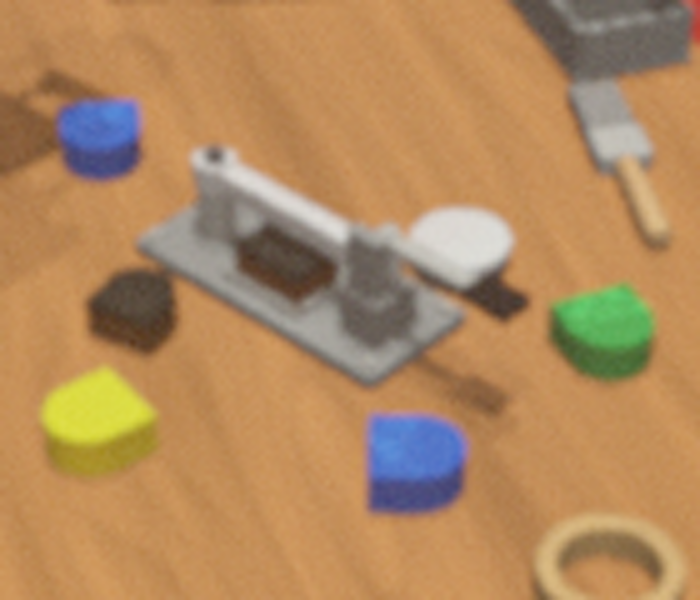

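The strap runs straight from the pivot at (217,394) to the keeper at (430,275). The lever is level with its paddle at (570,197), the heel is in its nest, and the bystanders are in place.

```bash
python3 - <<'E'
from h import *
c=load('t5'); f=600/660
P=lambda u,v,z:np.array(J(atz(c,195+u/709*130,130+v/600*110,z)))
a,b,p=P(217,394,.072),P(420,282,.072),P(570,197,.090)
d=b-a; print('strap',np.arctan2(d[0],-d[1]).round(3),'paddle',p)
A,B=load('top0')['image'],c['image']
m=(cv2.absdiff(A,B).max(2)>60).astype(np.uint8); m[250:]=0
n,_,s,_=cv2.connectedComponentsWithStats(m); print([list(x) for x in s[1:] if x[4]>12])
r.job_done()
E
```

```text
strap -0.01 paddle [  -6.2 -179.9   90. ]
[[np.int32(231), np.int32(154), np.int32(43), np.int32(48), np.int32(434)], [np.int32(277), np.int32(161), np.int32(29), np.int32(19), np.int32(176)], [np.int32(121), np.int32(202), np.int32(84), np.int32(48), np.int32(2310)]]
the job is handed in; nothing more can be done
```

With the fingers shut, I pushed the clamp strap across the heel onto its stop, then pressed the cam lever fully down. After that I backed the arm well clear and handed the job in at about 11 s.

**Strap:** the contact force rose to 9.6 N as it met the stop. The last top view puts it at about -0.01 rad, which is 0 within reading error.

**Lever:** it met its stop at 15.7 N with the fingertip at z = 90 mm. The last top view puts the paddle at jig (-6, -180) mm, against an expected (0, -178). The 6 mm sideways difference is more than the 2 mm calibration error; I put it down to reading the pixel and the 4 mm correction to the jig position.

**Rest of the bench:** the heel is in its nest. In the top view, the before/after comparison changed only at the strap, at the lever and in one patch at the left, about (121–205, 202–250) px. I took that patch to be the arm and its shadow and did not look at it up close. The comparison did not cover the bottom part of that view, nearest the robot.

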